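# Open the padlock of a collector's show case and hold it up

## Task

The show case on the stall is shut with a dial padlock whose other numbers have already been dialled: turn its dial, click by click, until the long white mark rests in the notch at the index line on the shackle side, then pull the lock so that its shackle slides out all the way. Take the open lock off the hasp's staple and finish while still holding it in the gripper, at rest, dial upwards, shackle still open, at least a hand's breadth (10 cm) above the case's board. Leave the glass, the small box and the picture frame where they are.

Things in the scene. Friction and masses are not known exactly. Their poses are not given: they have to be found in the camera images.
- case: Show case, fixed: wooden board 320 (x) by 340 (y) by 18 mm thick, a clear acrylic cover 100 mm high on its rear part (x 0 to 150 mm, y within 130 mm). Origin: centre of the board's underside; x points to the back of the case, z up. The lock lies on the front part (x below 0). The hasp's flat plate there is let in flush.
- staple (a point): Foot of the hasp's staple, on the board's top face midway between its posts: an upright arch of 5 mm round steel wire, posts 22 mm apart (centres) along the case's y, 24.5 mm high over all, underside of the arch 19.5 mm above the board; 55 mm in front of the cover. Axes as the case's. The shackle's toe leg passes through it.
- lock: Dial padlock lying flat on the board, about 0.36 kg. Steel body 56 (x) by 52 (y) by 22 mm thick with flat sides. Origin: centre of the body's underside, on the dial's axis; x points from the body to the shackle (towards the cover), z up through the dial. At the start the staple stands at about x = 38 mm, y = -15 mm in this frame.
- shackle_crown (a point): Middle of the bar at the crown of the shackle, a U of 8 mm round bar lying 11 mm above the lock's underside, legs at the lock's y = +15 mm (heel, stays in the body) and -15 mm (toe). Shut, it is at lock x = 55 mm. If the body is pulled along its -x, the crown meets the staple once that is at about x = 48 mm; from there the body slides off the shackle.
- shackle_toe (a point): Middle of the end of the toe leg, 22 mm (shut) or 42 mm (fully open) from the lock's origin along x, at its y = -15 mm. Fully open, a gap of 14 mm is free between it and the body's face (x = 28 mm): with the staple in that gap (x about 35 mm in the lock's frame) the lock lifts straight up off the staple.
- dial_mark (a point): The long white mark on the dial's rim, 18 mm from the dial's axis and 26 mm above the lock's underside. The dark index line on the body is at the lock's x = 22 to 27 mm, y = 0.
- dial (a joint): Angle of the dial, rad, anticlockwise from above positive, endless; 0: long mark at the index line. Starts 1 to 2.6. It clicks into 12 notches 30 degrees apart (0.04 N m to leave one). Only in the notch at 0 (9 degrees either way) is the shackle free. Rim 42 mm wide, 22 to 26 mm above the lock's underside; on it a round knurled knob 26 mm wide, from 26 to 40 mm, to grip from above.
- shackle (a joint): How far the shackle is out of the body, m: 0 shut, 0.020 fully open. With the dial right about 4 N slide it, and it stays by friction where it is left; else it has only about 1 mm of play.
- glass: Shot glass 46 mm across, 62 mm high, standing at one end of the board's front part; leave it. Origin: centre of its underside.
- giftbox: Small cardboard box 55 x 40 x 45 mm high at the other end of the board's front part; leave it. Origin: centre of its underside.
- frame: Picture frame 172 x 190 x 18 mm lying on the table; leave it. Origin: centre of its underside.
Not all that is in view belongs to the job. What is shaped like the lock but orange, turquoise or yellow is not meant.

How it is judged:
On the way, in this order (a step that is already met when the one before it is completed fails the run):
1. the dial's long mark rests at the index line, with the shackle still shut (x of dial_mark in the frame of lock above 0.015 m and y of dial_mark in the frame of lock between -0.004 and 0.004 m and value of joint shackle below 0.004 m), for 0.2 s.
2. the shackle is pulled out of the body all the way (value of joint shackle above 0.017 m), for 0.2 s.
At the end, for the whole second after the job is handed in: The lock is held in the fingers (over 2 N), its underside 97 mm or more above the board (115 mm above the table), touching the case nowhere, dial up within 0.5 rad, at rest (under 0.03 m/s), with the shackle 15 mm or more out (height (world z) of lock above 0.115 m and value of joint shackle above 0.015 m and angle between lock's own z axis and vertical below 0.5 rad and contact force between lock and the fingers above 2 N and contact force between lock and case below 0.1 N and linear speed of lock below 0.03 m/s); the arm keeps its last pose, push and grip.
It fails at once if the glass, the small box or the frame is shifted by more than 20 mm (distance of any of glass, giftbox, frame from where it was at the start of the episode above 0.02 m).
It also fails if it takes over 61 s, if anything falls off the work surface, if the arm or the gripper's body presses on something with over 40 N, if the wrist force passes 120 N, or if a joint passes its speed limit or range.

## Robot

A 6-joint arm with a two-finger parallel gripper is mounted at the origin on the work surface. World frame = base frame: x ahead of the robot, y to its left, z up, the work surface at z = 0. Lengths are in m, angles in rad, forces in N, time in s.
With the tool pointing down it reaches from about 0.25 to 0.725 m from the base axis. Payload 4 kg.
Tool frame: the origin (TCP) lies where the fingers leave the gripper's body, on its centre line; the fingertips stand 73 mm ahead of it and the grasp point (between the pads) lies 54 mm ahead of it (bot.tip_reach is the z of the fingertips in the tool frame, in m); z points along the fingers, x is the direction in which the jaws open and shut, and the axes are right-handed (so a half turn about z gives the same grasp; the last joint's range is limited). The gripper opens to 85 mm and grips with 20 to 120 N. Pads are 22 mm wide; open, the fingers measure 114 mm over their backs; the gripper's body (76 mm by 85 mm) begins 54 mm behind the grasp point. The pads swing forward as they close: fully open they stand 13 mm farther back than shut.
Start: joints at [-1.26, 0.241, 0.005, 1.335, 0, 1.571], TCP at [0.153, -0.476, 0.304] pointing down, gripper open.
Joint ranges: [-2.72, 2.72], [-1.05, 1.87], [-1.09, 1.28], [-1.99, 2.15], [-1.42, 1.44], [-3.14, 3.14]. Speed limits (rad/s): [2.79, 2.79, 3.14, 3.14, 3.14, 3.14].

## Interface

Orientations are given as a unit quaternion [x, y, z, w].
In Python, from workcell import bot, vision, job_done gives the robot as it stands.
- The arm moves only by the tool drive_tool, never from a script. Its argument "steps" is one flat list of numbers, 7 for each row, row after row: the shift along the tool's x, y, z in m, then the turn, a rotation vector about the tool's x, y, z in degrees, then the closure, from -1 (fully open) to 1 (shut). A call has 1 to 8 rows; each row shifts and turns the commanded pose from where the row before left it, along the tool's axes as they then stand; what a row does not reach is not made up. A row lasts 1/12 s, in which the tool goes at most 41.7 mm and 7.16 degrees, less where a joint would pass 70% of its speed; a pose out of reach is approached as far as the arm can. A call is refused whole if a number of a shift passes 0.0417 or a number of a turn 7.16, either way. A call with a gripper value outside its range is refused whole. The fingers move at their own pace and stop on an object; the grip force is fixed at half the most. Time passes only in rows, so rows that do not move let the fingers close. It gives the time, the measured TCP pose, the force and the opening at its end, in the units of the state.
- bot.get_obs(): the state, without advancing time (a new reading comes with each control period).
- vision.camera(name): name is "scene" or "top"; returns (picture, depth): 384x512x3 uint8, red, green, blue; 384x512 float32, m along the optical axis (not along the pixel's ray), 0 where there is no reading.
- vision.camera_model(name): a dict with "mtx" (3x3 intrinsics, pixels), "rvec" (rotation vector, rad) and "tvec" (3), from world to camera coordinates, as OpenCV has them. Camera axes: x right, y down, z forward; pixel columns grow to the right and rows downward; lengths in m; the calibration is good to about 2 mm. A picture is of the moment at which its call begins. camera_model takes no time and is no camera call.
- job_done(): hands the job in, once; it reports no verdict.
The state is a dict: "clock": time; "joint_pos": joint angles; "joint_vel": joint speeds; "tau": joint torques, N m; "eef_pos": TCP position; "tool_rot": TCP orientation; "ft_force": force on the tool from outside, world axes, zero at the start; "ft_torque": the same for the moment, N m; "grip_width": finger opening in m.
Only numpy, scipy, OpenCV 4.12 (cv2) and the standard library are available. Lean on these libraries where they do the work, as an engineer would, in place of code of your own. Each camera call takes 0.05 s, during which the arm holds its last target.

## Working session

There is one attempt and no reset: what is moved stays moved. The work goes in short steps, Python scripts to look and compute and a tool call to move; the robot and the scene stay as the last step left them, time stands still between calls to the robot, and variables do not carry over. Pictures are saved under pics/ and viewed, and the job is handed in when it is done.

Besides the shell and the picture viewer there is one more tool, called after "Request:" in YAML: its name, and indented under it one key for each argument. drive_tool: Moves the arm, as the interface text tells. Its arguments: {"type":"object","properties":{"steps":{"type":"array"}},"required":["steps"]}

```bash
mkdir -p pics; ls
python3 - <<'E'
from workcell import bot, vision
import cv2, numpy as np
for n in("scene","top"):
    p,d=vision.camera(n); cv2.imwrite(f"pics/{n}0.png",p[:,:,::-1]); np.save(f"{n}0.npy",d)
    m=vision.camera_model(n); print(n,m)
o=bot.get_obs(); print({k:np.round(v,3) for k,v in o.items()})
E
```

```text
pics
scene {'mtx': array([[434.8673639 ,   0.        , 258.00465407],
       [  0.        , 434.8673639 , 189.76562989],
       [  0.        ,   0.        ,   1.        ]]), 'rvec': array([ 2.26761863,  0.7664326 , -0.32808606]), 'tvec': array([-0.39460632, -0.2908309 ,  1.36486486])}
top {'mtx': array([[390.19281523,   0.        , 250.61298775],
       [  0.        , 390.19281523, 189.1338578 ],
       [  0.        ,   0.        ,   1.        ]]), 'rvec': array([ 2.01263534, -2.19157163,  0.25003537]), 'tvec': array([-0.08368088,  0.61096799,  0.76402485])}
{'clock': np.float64(0.1), 'joint_pos': array([-1.26 ,  0.241,  0.004,  1.335,  0.   ,  1.571]), 'joint_vel': array([ 0.001, -0.003,  0.004,  0.001, -0.   ,  0.   ]), 'tau': array([ 0.0000e+00, -3.7314e+01,  2.5301e+01,  1.1000e-02,  0.0000e+00,
        0.0000e+00]), 'eef_pos': array([ 0.153, -0.476,  0.303]), 'tool_rot': array([ 0.808, -0.589, -0.001, -0.001]), 'ft_force': array([ 0.12 , -0.391,  0.123]), 'ft_torque': array([ 0.09 , -0.003,  0.02 ]), 'grip_width': np.float64(0.085)}
```

View pics/scene0.png

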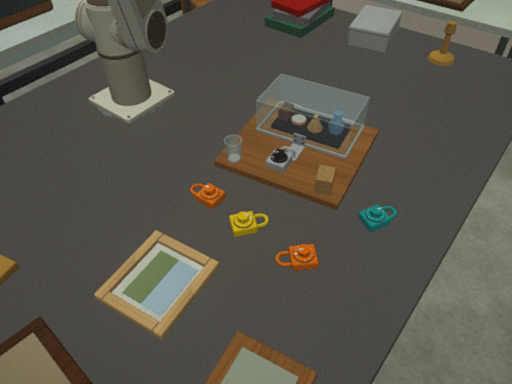

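View pics/top0.png

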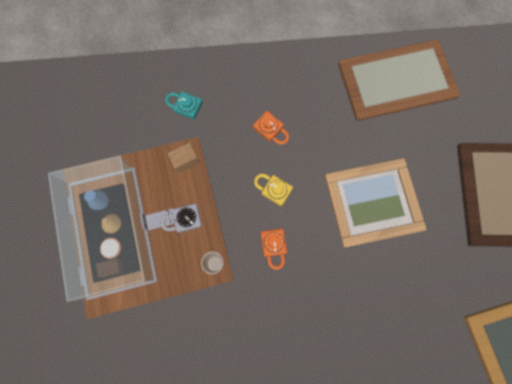

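The lock is grey with a black dial, at about (186,217) in the top view and (281,157) in the scene view. The orange, yellow and turquoise locks are decoys. Next I zoom in and measure.

```bash
cat > h.py <<'E'
import numpy as np, cv2
from workcell import bot, vision
def cam(n):
    m=vision.camera_model(n); R=cv2.Rodrigues(np.array(m["rvec"],float))[0]; return m["mtx"],R,np.array(m["tvec"]).ravel()
def ray(n,uv,z):
    K,R,t=cam(n); c=-R.T@t; d=R.T@np.linalg.inv(K)@np.array([uv[0],uv[1],1.]); return c+d*(z-c[2])/d[2]
def proj(n,P):
    K,R,t=cam(n); q=K@(R@np.array(P)+t); return q[:2]/q[2]
E
python3 - <<'E'
from h import *
t=cv2.imread("pics/top0.png"); s=cv2.imread("pics/scene0.png")
cv2.imwrite("pics/t0z.png",cv2.resize(t[180:280,130:240],None,fx=7,fy=6*7/6,interpolation=cv2.INTER_CUBIC)[:600])
cv2.imwrite("pics/s0z.png",cv2.resize(s[125:185,250:330],None,fx=9,fy=9,interpolation=cv2.INTER_CUBIC))
for n in("top","scene"):
    K,R,tt=cam(n); print(n,-R.T@tt)
d=np.load("top0.npy")
K,R,tt=cam("top")
def pt(u,v):
    z=d[v,u]; return R.T@(np.linalg.inv(K)@np.array([u,v,1])*z-tt)
for u,v in [(186,217),(195,225),(215,190),(195,225),(212,263),(182,155),(375,200)]: print(u,v,pt(u,v).round(4))
E
```

```text
top [ 0.41319647 -0.12050794  0.88247654]
scene [ 1.02904208 -0.67272762  0.76919621]
186 217 [0.5556 0.0073 0.0567]
195 225 [ 0.5395 -0.0086  0.0384]
215 190 [ 0.6232 -0.0539 -0.0013]
195 225 [ 0.5395 -0.0086  0.0384]
212 263 [ 0.456  -0.0389  0.0234]
182 155 [0.6938 0.0089 0.0606]
375 200 [ 0.5666 -0.4177  0.0073]
```

```bash
sleep 1
```

```text
(no output)
```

View pics/t0z.png

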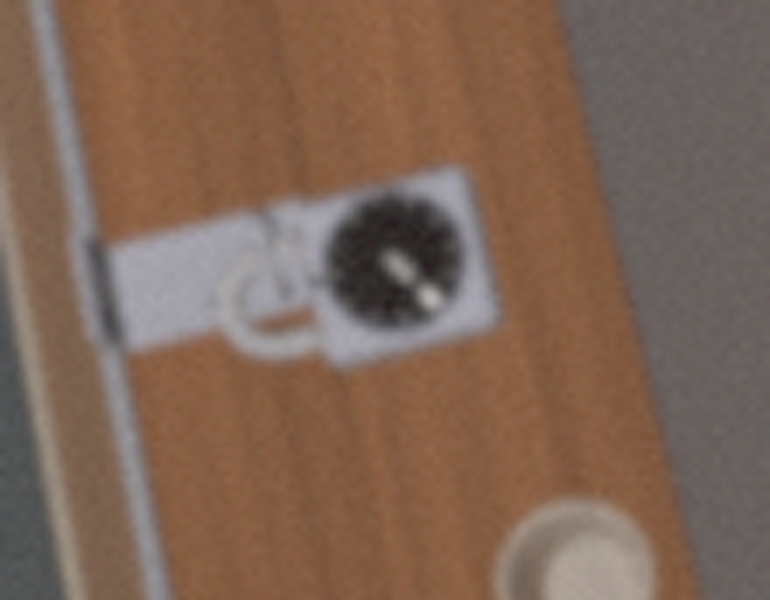

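View pics/s0z.png

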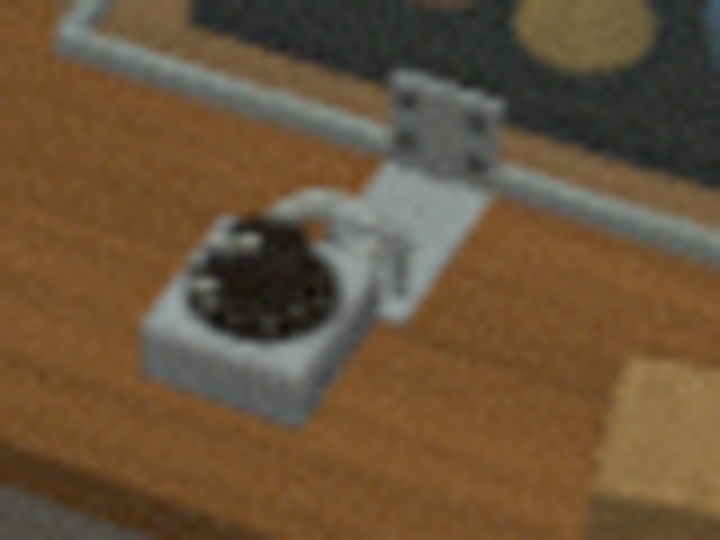

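Run:
```python
from h import *
from scipy import ndimage as nd
f=lambda a,b:(130+(a+.5)/7-.5,180+(b+.5)/7-.5)
cs=[ray("top",f(*q),.040) for q in [(462,165),(500,322),(340,365),(303,202)]]
for c in cs: print(c.round(4))
c=np.mean(cs,0); print("center",c)
xa=((cs[3]+cs[2])-(cs[0]+cs[1]))/2; ya=((cs[2]+cs[1])-(cs[0]+cs[3]))/2
print(np.linalg.norm(xa),np.linalg.norm(ya),np.degrees(np.arctan2(xa[1],xa[0])),np.degrees(np.arctan2(ya[1],ya[0])))
# sanity handedness: y left of x
t=cv2.imread("pics/top0.png"); g=t.max(2).astype(int)
m=(g<75); m[:205]=0;m[232:]=0;m[:,:172]=0;m[:,202:]=0
l,k=nd.label(m); i=np.argmax(nd.sum(m,l,range(1,k+1)))+1
mm=(l==i).astype(np.uint8); cn=cv2.findContours(mm,0,2)[0][0]; 
e=cv2.fitEllipse(cv2.convexHull(cn)); print("dial ell",e); dc=ray("top",e[0],.044); print("dialc",dc)
mk=ray("top",f(430,298),.044); print("mark",mk, np.linalg.norm(mk-dc))
kn=ray("top",f(398,264),.058); print(kn)
# hasp edges at board level
for q in [(112,248),(135,352),(60,0)]: print(ray("top",f(*q),.018))
```

```text
[ 0.5874 -0.0126  0.04  ]
[ 0.5369 -0.0217  0.04  ]
[0.5278 0.0283 0.04  ]
[0.5799 0.0377 0.04  ]
center [0.55798834 0.00794248 0.04      ]
0.050818918092292914 0.052132742215961286 99.44640864707256 -169.79300881015456
dial ell ((185.5862274169922, 216.47366333007812), (16.41330909729004, 17.84809684753418), 48.58415985107422)
dialc [0.5589872  0.01009233 0.044     ]
mark [ 0.54560045 -0.00100032  0.044     ] 0.017385395531238836
[0.5546499 0.0062026 0.058    ]
[0.57447097 0.10335956 0.018     ]
[0.54042242 0.09688354 0.018     ]
[0.65803775 0.11834136 0.018     ]
```

```bash
python3 - <<'E'
from h import *
for n,(a,b,c,e) in {"top":(192,240,150,210),"scene":(130,178,258,310)}.items():
    im=np.mean([vision.camera(n)[0].astype(float) for _ in range(4)],0)[:,:,::-1]
    cv2.imwrite(f"pics/{n}1.png",im.astype(np.uint8))
    z=cv2.resize(im[a:b,c:e].astype(np.float32),None,fx=12,fy=12,interpolation=cv2.INTER_CUBIC).clip(0,255)
    z=((z-20)*1.5).clip(0,255)
    cv2.imwrite(f"pics/{n}1z.png",z.astype(np.uint8))
E
sleep 1
```

```text
(no output)
```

View pics/top1z.png

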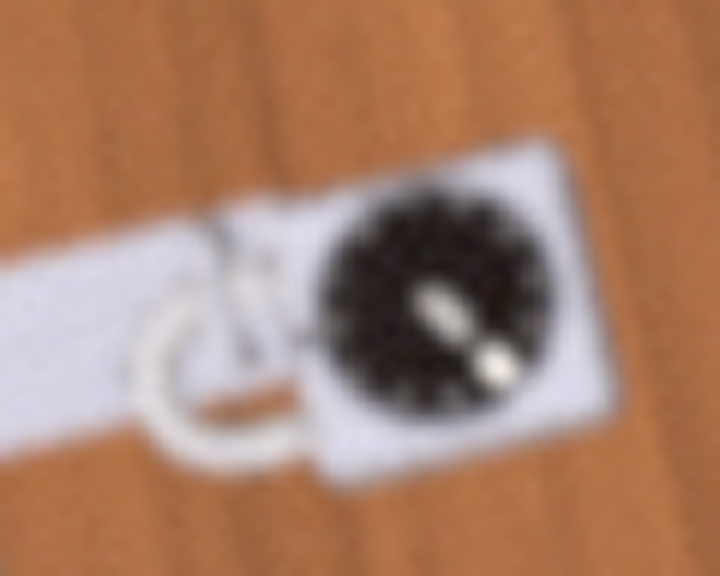

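View pics/scene1z.png

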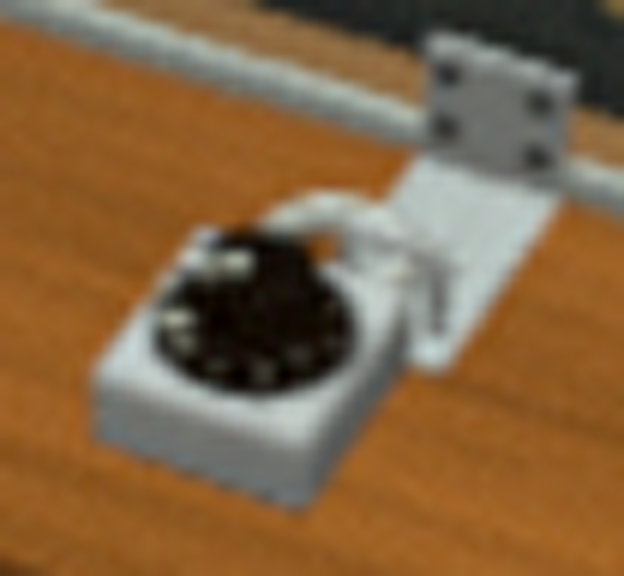

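Run:
```python
from h import *
T=lambda a,b:(150+(a+.5)/12-.5,192+(b+.5)/12-.5)
S=lambda a,b:(258+(a+.5)/12-.5,130+(b+.5)/12-.5)
print("dial top",ray("top",T(435,300),.044),"scene",ray("scene",S(257,312),.044))
print("mark top",ray("top",T(500,365),.044),"scene",ray("scene",S(175,322),.044))
print("knobline top",ray("top",T(440,312),.058),"scene",ray("scene",S(222,262),.058))
print("index top",ray("top",T(305,340),.040))
for q in[(97,390),(305,445),(410,300),(200,230)]: print("S corner",ray("scene",S(*q),.040).round(4))
for q in[(553,145),(617,415),(343,490),(280,200)]: print("T corner",ray("top",T(*q),.040).round(4))
print("staple top ends",ray("top",T(205,215),.040),ray("top",T(250,355),.018))
print("crown top",ray("top",T(150,375),.029))
# hasp plate direction from top
print(ray("top",T(0,265),.018),ray("top",T(200,210),.018),ray("top",T(0,455),.018),ray("top",T(290,385),.018))
```

```text
dial top [0.55880014 0.00965478 0.044     ] scene [0.55873066 0.00907622 0.044     ]
mark top [ 0.54596399 -0.00146994  0.044     ] scene [ 0.54682889 -0.0038011   0.044     ]
knobline top [0.55413862 0.00669725 0.058     ] scene [0.55279234 0.00433563 0.058     ]
index top [0.55417168 0.03413319 0.04      ]
S corner [ 0.5438 -0.027   0.04  ]
S corner [ 0.5882 -0.0149  0.04  ]
S corner [0.5798 0.0354 0.04  ]
S corner [0.5308 0.0271 0.04  ]
T corner [ 0.5863 -0.0126  0.04  ]
T corner [ 0.5357 -0.0215  0.04  ]
T corner [0.5263 0.0284 0.04  ]
T corner [0.5804 0.0376 0.04  ]
staple top ends [0.57873839 0.05138747 0.04      ] [0.55590903 0.04848658 0.018     ]
crown top [0.55195452 0.06477024 0.029     ]
[0.57683653 0.09440864 0.018     ] [0.58409202 0.05677578 0.018     ] [0.54118268 0.09534432 0.018     ] [0.54965935 0.04129467 0.018     ]
```

```bash
cat >> h.py <<'E'
from scipy.spatial.transform import Rotation as Ro
def phi(q): 
    x=Ro.from_quat(q).as_matrix()[:,0]; return np.degrees(np.arctan2(x[1],x[0]))
def rows(tgt,phit,n,cl,p0=None,f0=None):
    "straight world path; print rows (dx,dy,dz mm tool) turning about tool z"
    o=bot.get_obs(); p0=o["eef_pos"] if p0 is None else np.array(p0); f0=phi(o["tool_rot"]) if f0 is None else f0
    dp=(np.array(tgt)-p0)/n; df=(phit-f0)/n; f=f0
    print("start",np.round(p0,4),f0,"per-row yaw(tool z)",-df)
    for i in range(n):
        a=np.radians(f); X=np.array([np.cos(a),np.sin(a),0]); Y=np.array([np.sin(a),-np.cos(a),0])
        print([round(dp@X,4),round(dp@Y,4),round(-dp[2],4),0,0,round(-df,2),cl]); f+=df
E
python3 - <<'E'
from h import *
o=bot.get_obs(); print(Ro.from_quat(o["tool_rot"]).as_matrix().round(3))
rows((0.559,0.009,0.21),130,32,-1)
E
```

```text
[[ 0.306 -0.952 -0.   ]
 [-0.952 -0.306  0.   ]
 [-0.    -0.    -1.   ]]
start [ 0.1529 -0.476   0.3039] -72.1971080625456 per-row yaw(tool z) -6.31865962695455
[np.float64(-0.0106), np.float64(-0.0167), np.float64(0.0029), 0, 0, np.float64(-6.32), -1]
[np.float64(-0.0086), np.float64(-0.0178), np.float64(0.0029), 0, 0, np.float64(-6.32), -1]
[np.float64(-0.0066), np.float64(-0.0186), np.float64(0.0029), 0, 0, np.float64(-6.32), -1]
[np.float64(-0.0045), np.float64(-0.0192), np.float64(0.0029), 0, 0, np.float64(-6.32), -1]
[np.float64(-0.0024), np.float64(-0.0196), np.float64(0.0029), 0, 0, np.float64(-6.32), -1]
[np.float64(-0.0002), np.float64(-0.0198), np.float64(0.0029), 0, 0, np.float64(-6.32), -1]
[np.float64(0.0019), np.float64(-0.0197), np.float64(0.0029), 0, 0, np.float64(-6.32), -1]
[np.float64(0.0041), np.float64(-0.0193), np.float64(0.0029), 0, 0, np.float64(-6.32), -1]
[np.float64(0.0062), np.float64(-0.0188), np.float64(0.0029), 0, 0, np.float64(-6.32), -1]
[np.float64(0.0082), np.float64(-0.018), np.float64(0.0029), 0, 0, np.float64(-6.32), -1]
[np.float64(0.0102), np.
[... 1261 characters left out ...]
), np.float64(0.0097), np.float64(0.0029), 0, 0, np.float64(-6.32), -1]
[np.float64(0.0161), np.float64(0.0115), np.float64(0.0029), 0, 0, np.float64(-6.32), -1]
[np.float64(0.0147), np.float64(0.0132), np.float64(0.0029), 0, 0, np.float64(-6.32), -1]
[np.float64(0.0131), np.float64(0.0148), np.float64(0.0029), 0, 0, np.float64(-6.32), -1]
[np.float64(0.0114), np.float64(0.0161), np.float64(0.0029), 0, 0, np.float64(-6.32), -1]
[np.float64(0.0096), np.float64(0.0173), np.float64(0.0029), 0, 0, np.float64(-6.32), -1]
[np.float64(0.0076), np.float64(0.0182), np.float64(0.0029), 0, 0, np.float64(-6.32), -1]
[np.float64(0.0056), np.float64(0.019), np.float64(0.0029), 0, 0, np.float64(-6.32), -1]
```

Request:
drive_tool:
  steps: [-0.015, -0.024, 0.004, 0, 0, 0, -1, -0.02, -0.0315, 0.0055, 0, 0, 0, -1, -0.02, -0.0315, 0.0055, 0, 0, 0, -1, -0.02, -0.0315, 0.0055, 0, 0, 0, -1, -0.02, -0.0315, 0.0055, 0, 0, 0, -1, -0.02, -0.0315, 0.0055, 0, 0, 0, -1, -0.02, -0.0315, 0.0055, 0, 0, 0, -1, -0.02, -0.0315, 0.0055, 0, 0, 0, -1]

```text
clock: 1.17
eef_pos: [0.3391, -0.2522, 0.2615]
tool_rot: [0.808, -0.589, 0.0, 0.0]
ft_force: [0.7, 0.5, -0.7]
grip_width: 0.0856
```

Request:
drive_tool:
  steps: [-0.02, -0.0315, 0.0055, 0, 0, 0, -1, -0.02, -0.0315, 0.0055, 0, 0, 0, -1, -0.02, -0.0315, 0.0055, 0, 0, 0, -1, -0.02, -0.0315, 0.0055, 0, 0, 0, -1, -0.02, -0.0315, 0.0055, 0, 0, 0, -1, -0.02, -0.0315, 0.0055, 0, 0, 0, -1, -0.02, -0.0315, 0.0055, 0, 0, 0, -1, -0.02, -0.0315, 0.0055, 0, 0, 0, -1]

```text
clock: 1.83
eef_pos: [0.5303, -0.0225, 0.2172]
tool_rot: [0.808, -0.589, 0.0, -0.0]
ft_force: [0.0, -0.4, 1.1]
grip_width: 0.0854
```

Request:
drive_tool:
  steps: [0, 0, 0, 0, 0, -7.1, -1, 0, 0, 0, 0, 0, -7.1, -1, 0, 0, 0, 0, 0, -7.1, -1, 0, 0, 0, 0, 0, -7.1, -1, 0, 0, 0, 0, 0, -7.1, -1, 0, 0, 0, 0, 0, -7.1, -1, 0, 0, 0, 0, 0, -7.1, -1, 0, 0, 0, 0, 0, -7.1, -1]

```text
clock: 2.5
eef_pos: [0.5293, -0.0243, 0.2174]
tool_rot: [0.991, -0.131, 0.0, -0.0]
ft_force: [-0.5, 0.2, -0.0]
grip_width: 0.0854
```

Request:
drive_tool:
  steps: [0, 0, 0, 0, 0, -7.1, -1, 0, 0, 0, 0, 0, -7.1, -1, 0, 0, 0, 0, 0, -7.1, -1, 0, 0, 0, 0, 0, -7.1, -1, 0, 0, 0, 0, 0, -7.1, -1, 0, 0, 0, 0, 0, -7.1, -1, 0, 0, 0, 0, 0, -7.1, -1, 0, 0, 0, 0, 0, -7.1, -1]

```text
clock: 3.17
eef_pos: [0.5293, -0.0243, 0.2174]
tool_rot: [0.934, 0.356, 0.0, 0.0]
ft_force: [0.6, -0.4, 0.7]
grip_width: 0.0852
```

Request:
drive_tool:
  steps: [0, 0, 0, 0, 0, -7.1, -1, 0, 0, 0, 0, 0, -7.1, -1, 0, 0, 0, 0, 0, -7.1, -1, 0, 0, 0, 0, 0, -7.1, -1, 0, 0, 0, 0, 0, -7.1, -1, 0, 0, 0, 0, 0, -7.1, -1, 0, 0, 0, 0, 0, -7.1, -1, 0, 0, 0, 0, 0, -7.1, -1]

```text
clock: 3.83
eef_pos: [0.5293, -0.0243, 0.2174]
tool_rot: [0.652, 0.758, 0.0, 0.0]
ft_force: [0.3, -0.9, 0.2]
grip_width: 0.0855
```

Run:
```python
from h import *
o=bot.get_obs(); print(o["clock"],o["joint_pos"].round(3))
rows((0.559,0.009,0.15),130,4,-1)
```

```text
3.8333 [-0.046  0.352 -0.073  1.146  0.    -0.195]
start [ 0.5293 -0.0243  0.2174] 98.5582036331289 per-row yaw(tool z) -7.860449091717776
[np.float64(0.0071), np.float64(0.0086), np.float64(0.0169), 0, 0, np.float64(-7.86), -1]
[np.float64(0.0059), np.float64(0.0095), np.float64(0.0169), 0, 0, np.float64(-7.86), -1]
[np.float64(0.0045), np.float64(0.0102), np.float64(0.0169), 0, 0, np.float64(-7.86), -1]
[np.float64(0.0031), np.float64(0.0107), np.float64(0.0169), 0, 0, np.float64(-7.86), -1]
```

Request:
drive_tool:
  steps: [0.0071, 0.0086, 0.01, 0, 0, 0, -1, 0.0071, 0.0086, 0.01, 0, 0, 0, -1, 0.0071, 0.0086, 0.01, 0, 0, 0, -1, 0.0071, 0.0086, 0.01, 0, 0, 0, -1, 0, 0, 0.01, 0, 0, -6.3, -1, 0, 0, 0, 0, 0, -6.3, -1, 0, 0, 0, 0, 0, -6.3, -1, 0, 0, 0, 0, 0, -6.3, -0.4]

```text
clock: 4.5
eef_pos: [0.5594, 0.0098, 0.1654]
tool_rot: [0.472, 0.882, -0.001, -0.001]
ft_force: [-0.9, 0.6, 0.6]
grip_width: 0.0752
```

Request:
drive_tool:
  steps: [0, 0, 0, 0, 0, -6.3, 0, 0, 0, 0, 0, 0, 0, 0, 0, 0, 0, 0, 0, 0, 0, 0, 0, 0, 0, 0, 0, 0, 0, 0, 0, 0, 0, 0, 0]

```text
clock: 4.92
eef_pos: [0.5593, 0.009, 0.1669]
tool_rot: [0.426, 0.905, -0.0, -0.0]
ft_force: [-0.2, -0.1, 0.1]
grip_width: 0.0429
```

Run:
```python
from h import *
o=bot.get_obs(); print(o["clock"],o["eef_pos"],phi(o["tool_rot"]),o["grip_width"],bot.tip_reach)
for n in("scene","top"):
    p,_=vision.camera(n); cv2.imwrite(f"pics/{n}2.png",p[:,:,::-1])
p=cv2.imread("pics/scene2.png")[90:190,220:340]; q=cv2.imread("pics/top2.png")[160:260,130:250]
cv2.imwrite("pics/b2.png",np.hstack([cv2.resize(p,(400,333)),cv2.resize(q,(400,333))]))
```

```text
4.9167 [0.55932393 0.0090199  0.16694464] 129.62105176429947 0.04288419237657474 0.0726
```

View pics/b2.png

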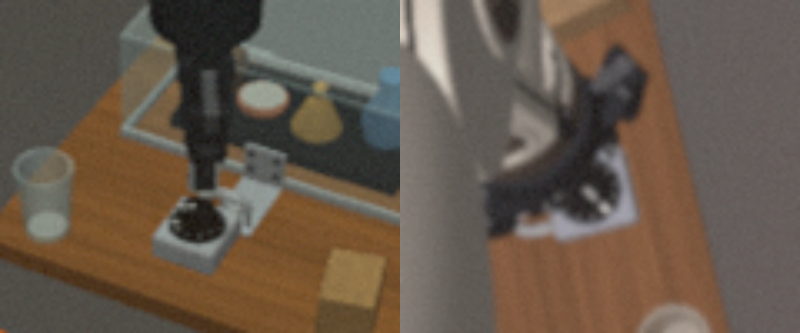

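Request:
drive_tool:
  steps: [0, 0, 0.012, 0, 0, 0, 0, 0, 0, 0.012, 0, 0, 0, 0, 0, 0, 0.012, 0, 0, 0, 0, 0, 0, 0.008, 0, 0, 0, 0, 0, 0, 0.004, 0, 0, 0, 0, 0, 0, 0, 0, 0, 0, 0]

```text
clock: 5.52
eef_pos: [0.5587, 0.0087, 0.1184]
tool_rot: [0.425, 0.905, -0.0, -0.001]
ft_force: [0.3, 0.9, 0.6]
grip_width: 0.0427
```

Request:
drive_tool:
  steps: [0, 0, 0, 0, 0, 0, 0.3, 0, 0, 0, 0, 0, 0, 1, 0, 0, 0, 0, 0, 0, 1, 0, 0, 0, 0, 0, 0, 1, 0, 0, 0, 0, 0, 0, 1, 0, 0, 0, 0, 0, 0, 1]

```text
clock: 6.02
eef_pos: [0.5596, 0.009, 0.1202]
tool_rot: [0.425, 0.905, 0.001, 0.0]
ft_force: [-3.3, 0.3, 5.3]
grip_width: 0.0228
```

Run:
```python
from h import *
for n in("scene","top"):
    p,_=vision.camera(n); cv2.imwrite(f"pics/{n}3.png",p[:,:,::-1])
o=bot.get_obs(); print(o["clock"],o["eef_pos"],phi(o["tool_rot"]),o["grip_width"],o["ft_force"],o["ft_torque"])
p=cv2.imread("pics/scene3.png")[120:180,250:322]; q=cv2.imread("pics/top3.png")[180:240,150:222]
cv2.imwrite("pics/b3.png",np.hstack([cv2.resize(p,(400,333)),cv2.resize(q,(400,333))]))
```

```text
6.1167 [0.55955826 0.00897095 0.12023453] 129.7139731954501 0.02311676172335761 [-1.66231649  2.2334621   5.1616035 ] [0.4489269  0.49778616 0.00448101]
```

View pics/b3.png

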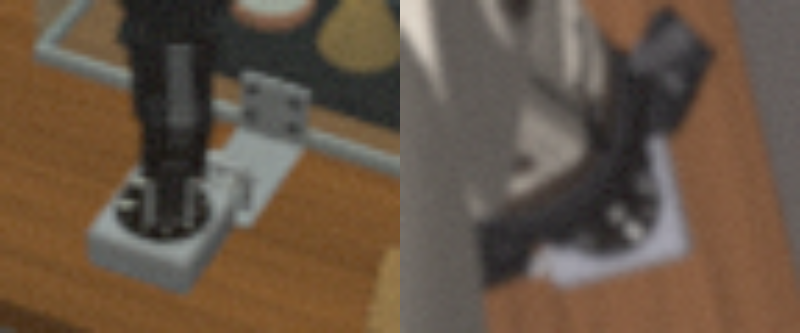

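Request:
drive_tool:
  steps: [0, 0, 0, 0, 0, 5, 1, 0, 0, 0, 0, 0, 5, 1, 0, 0, 0, 0, 0, 5, 1, 0, 0, 0, 0, 0, 5, 1, 0, 0, 0, 0, 0, 5, 1, 0, 0, 0, 0, 0, 5, 1]

```text
clock: 6.62
eef_pos: [0.5598, 0.0086, 0.1202]
tool_rot: [0.646, 0.763, 0.0, 0.001]
ft_force: [-1.9, 0.3, 4.3]
grip_width: 0.0229
```

```bash
cat > look.py <<'E'
from h import *
import sys
k=sys.argv[1]
for n in("scene","top"):
    p,_=vision.camera(n); cv2.imwrite(f"pics/{n}{k}.png",p[:,:,::-1])
o=bot.get_obs(); print(o["clock"],o["eef_pos"].round(4),phi(o["tool_rot"]),o["grip_width"].round(4),o["ft_force"].round(1),o["ft_torque"].round(2),o["joint_pos"].round(2))
p=cv2.imread(f"pics/scene{k}.png")[120:180,250:322]; q=cv2.imread(f"pics/top{k}.png")[180:240,150:222]
cv2.imwrite(f"pics/b{k}.png",np.hstack([cv2.resize(p,(400,333),interpolation=2),cv2.resize(q,(400,333),interpolation=2)]))
E
python3 look.py 4
```

```text
Traceback (most recent call last):
  File "look.py", line 6, in <module>
    o=bot.get_obs(); print(o["clock"],o["eef_pos"].round(4),phi(o["tool_rot"]),o["grip_width"].round(4),o["ft_force"].round(1),o["ft_torque"].round(2),o["joint_pos"].round(2))
                                                                               ^^^^^^^^^^^^^^^^^^^^^
AttributeError: 'float' object has no attribute 'round'
```

```bash
sed -i 's/o\["grip_width"\].round(4)/round(float(o["grip_width"]),4)/' look.py
python3 look.py 4
```

```text
6.8167 [0.5597 0.0086 0.1202] 99.6994283248255 0.0232 [-1.5  0.1  5.5] [ 0.16  0.35 -0.04] [ 0.02  0.5  -0.12  0.95 -0.   -0.15]
```

```bash
sleep 1
```

```text
(no output)
```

View pics/b4.png

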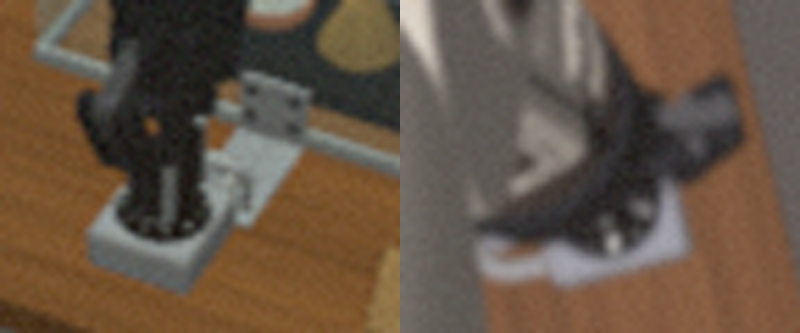

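Request:
drive_tool:
  steps: [0, 0, 0, 0, 0, 5, 1, 0, 0, 0, 0, 0, 5, 1, 0, 0, 0, 0, 0, 5, 1, 0, 0, 0, 0, 0, 5, 1, 0, 0, 0, 0, 0, 5, 1, 0, 0, 0, 0, 0, 5, 1, 0, 0, 0, 0, 0, 5, 1, 0, 0, 0, 0, 0, 5, 1]

```text
clock: 7.48
eef_pos: [0.5597, 0.0081, 0.1202]
tool_rot: [0.868, 0.496, 0.0, 0.001]
ft_force: [-1.4, -0.5, 4.2]
grip_width: 0.0232
```

Request:
drive_tool:
  steps: [0, 0, 0, 0, 0, 5, 1, 0, 0, 0, 0, 0, 5, 1, 0, 0, 0, 0, 0, 5, 1, 0, 0, 0, 0, 0, 5, 1, 0, 0, 0, 0, 0, 5, 1, 0, 0, 0, 0, 0, 5, 1, 0, 0, 0, 0, 0, 5, 1, 0, 0, 0, 0, 0, 5, 1]

```text
clock: 8.15
eef_pos: [0.5593, 0.0078, 0.1202]
tool_rot: [0.986, 0.169, 0.0, 0.001]
ft_force: [-3.0, -2.4, 6.2]
grip_width: 0.0234
```

Request:
drive_tool:
  steps: [0, 0, 0, 0, 0, 5, 1, 0, 0, 0, 0, 0, 5, 1, 0, 0, 0, 0, 0, 0, 1]

```text
clock: 8.4
eef_pos: [0.5591, 0.0078, 0.1202]
tool_rot: [0.997, 0.083, -0.0, 0.001]
ft_force: [-3.2, -1.8, 6.9]
grip_width: 0.023
```

```bash
python3 look.py 5
```

```text
8.5 [0.5591 0.0078 0.1202] 9.65377490113884 0.0229 [-3.9 -2.2  7.8] [-0.38  0.72  0.01] [ 0.01  0.5  -0.12  0.95 -0.    1.42]
```

```bash
sleep 1
```

```text
(no output)
```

View pics/b5.png

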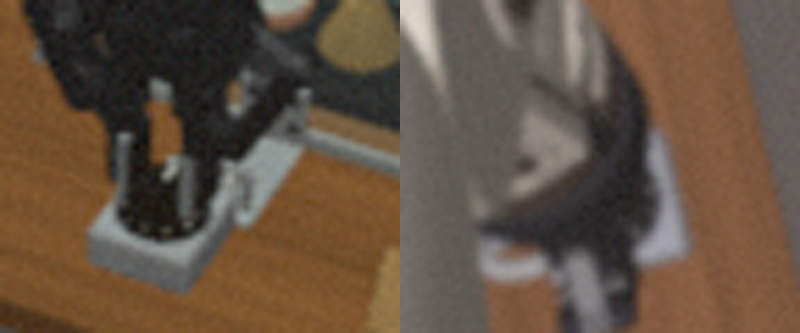

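Request:
drive_tool:
  steps: [0, 0, 0, 0, 0, 0, 0, 0, 0, 0, 0, 0, 0, 0, 0, 0, 0, 0, 0, 0, 0, 0, 0, 0, 0, 0, 0, 0, 0, 0, -0.02, 0, 0, 0, -0.2, 0, 0, -0.03, 0, 0, 0, -0.5, 0, 0, -0.03, 0, 0, 0, -0.8, 0, 0, -0.03, 0, 0, 0, -1]

```text
clock: 9.17
eef_pos: [0.559, 0.0087, 0.2301]
tool_rot: [0.996, 0.085, -0.001, 0.0]
ft_force: [0.4, 1.0, -0.1]
grip_width: 0.0843
```

Request:
drive_tool:
  steps: [0, -0.03, 0, 0, 0, 0, -1, 0, -0.035, 0, 0, 0, 0, -1, 0, -0.035, 0, 0, 0, 0, -1, 0, -0.035, 0, 0, 0, 0, -1, 0, -0.035, 0, 0, 0, 0, -1, 0, 0, 0, 0, 0, 0, -1]

```text
clock: 9.67
eef_pos: [0.5295, 0.1818, 0.2293]
tool_rot: [0.996, 0.088, 0.0, -0.001]
ft_force: [0.1, 0.0, -0.5]
grip_width: 0.0855
```

```bash
python3 look.py 6
```

```text
9.7667 [0.5303 0.1777 0.2292] 9.897440190071412 0.085 [ 0.5 -0.4  0.7] [-0.09 -0.   -0.02] [ 0.32  0.4   0.03  1.2  -0.    1.72]
```

```bash
sleep 1
```

```text
(no output)
```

View pics/b6.png

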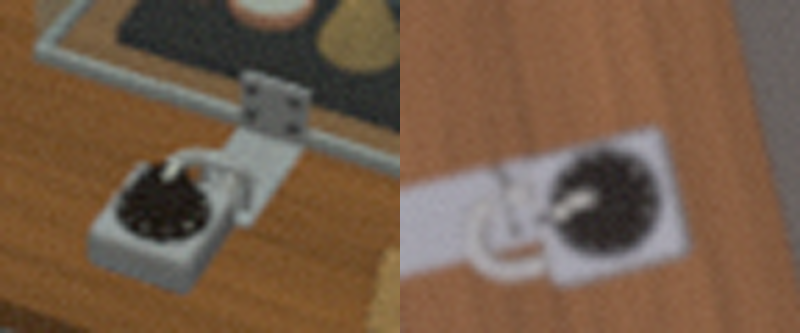

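```bash
python3 - <<'E'
from h import *
im=np.mean([vision.camera("top")[0].astype(float) for _ in range(4)],0)[:,:,::-1].astype(np.float32)
z=cv2.resize(im[192:240,150:210],None,fx=12,fy=12,interpolation=2); z=((z-20)*1.5).clip(0,255)
cv2.imwrite("pics/t7z.png",z.astype(np.uint8))
E
sleep 1
```

```text
(no output)
```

View pics/t7z.png

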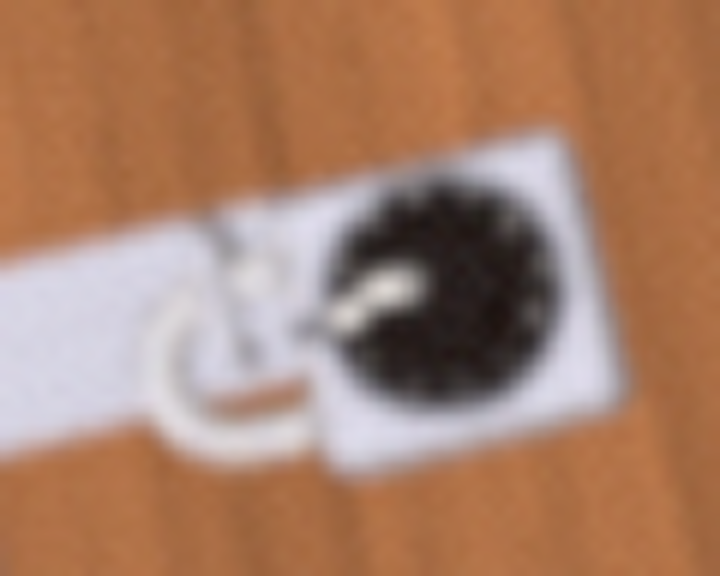

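Run:
```python
from h import *
T=lambda a,b:(150+(a+.5)/12-.5,192+(b+.5)/12-.5)
c=ray("top",T(443,292),.044);m=ray("top",T(345,320),.044);i=ray("top",T(310,330),.040)
print(c,m,i,[np.degrees(np.arctan2(*(q-c)[1::-1])) for q in(m,i)])
P=[ray("top",T(*q),.040) for q in[(565,130),(630,400),(345,475)]]
for p in P: print(p)
print(np.degrees(np.arctan2(*(P[2]-P[1])[1::-1])),np.degrees(np.arctan2(*(P[0]-P[1])[1::-1])))
o=bot.get_obs();print(o["eef_pos"])
rows(( .560,0.008,.16),10,6,-1)
```

```text
[0.56013929 0.00814236 0.044     ] [0.5565331  0.02604251 0.044     ] [0.55592518 0.0331534  0.04      ] [np.float64(101.39041868733815), np.float64(99.56394907849035)]
[ 0.58893846 -0.0149648   0.04      ]
[ 0.53822536 -0.02401984  0.04      ]
[0.52901795 0.02795221 0.04      ]
100.04632534967361 10.123717047728032
[0.5308951  0.17507311 0.22926324]
start [0.5309 0.1751 0.2293] 9.603161909093604 per-row yaw(tool z) -0.06613968181773267
[np.float64(0.0001), np.float64(0.0283), np.float64(0.0115), 0, 0, np.float64(-0.07), -1]
[np.float64(0.0001), np.float64(0.0283), np.float64(0.0115), 0, 0, np.float64(-0.07), -1]
[np.float64(0.0001), np.float64(0.0283), np.float64(0.0115), 0, 0, np.float64(-0.07), -1]
[np.float64(0.0), np.float64(0.0283), np.float64(0.0115), 0, 0, np.float64(-0.07), -1]
[np.float64(0.0), np.float64(0.0283), np.float64(0.0115), 0, 0, np.float64(-0.07), -1]
[np.float64(-0.0), np.float64(0.0283), np.float64(0.0115), 0, 0, np.float64(-0.07), -1]
```

Request:
drive_tool:
  steps: [0, 0.0283, 0.0115, 0, 0, 0, -1, 0, 0.0283, 0.0115, 0, 0, 0, -1, 0, 0.0283, 0.0115, 0, 0, 0, -0.8, 0, 0.0283, 0.0115, 0, 0, 0, -0.6, 0, 0.0283, 0.0115, 0, 0, 0, -0.6, 0, 0.0275, 0.0115, 0, 0, 0, -0.6, 0, 0, 0, 0, 0, 0, -0.6]

```text
clock: 10.55
eef_pos: [0.5583, 0.0037, 0.158]
tool_rot: [0.997, 0.081, -0.002, 0.001]
ft_force: [-0.6, 0.6, -0.1]
grip_width: 0.0683
```

Request:
drive_tool:
  steps: [0, 0, 0, 0, 0, 0, -0.6, 0, 0, 0, 0, 0, 0, -0.6]

```text
clock: 10.72
eef_pos: [0.5591, 0.0088, 0.1606]
tool_rot: [0.997, 0.084, 0.0, -0.0]
ft_force: [0.1, 0.3, -0.2]
grip_width: 0.0683
```

Run:
```python
from h import *
print(bot.get_obs()["grip_width"])
rows(( .5597,0.008,.089),10,6,-.6)
```

```text
0.06834717636600421
start [0.5591 0.0088 0.1606] 9.589521015756835 per-row yaw(tool z) -0.06841316404052744
[np.float64(0.0001), np.float64(0.0001), np.float64(0.0119), 0, 0, np.float64(-0.07), -0.6]
[np.float64(0.0001), np.float64(0.0001), np.float64(0.0119), 0, 0, np.float64(-0.07), -0.6]
[np.float64(0.0001), np.float64(0.0001), np.float64(0.0119), 0, 0, np.float64(-0.07), -0.6]
[np.float64(0.0001), np.float64(0.0001), np.float64(0.0119), 0, 0, np.float64(-0.07), -0.6]
[np.float64(0.0001), np.float64(0.0001), np.float64(0.0119), 0, 0, np.float64(-0.07), -0.6]
[np.float64(0.0001), np.float64(0.0001), np.float64(0.0119), 0, 0, np.float64(-0.07), -0.6]
```

Request:
drive_tool:
  steps: [0, 0, 0.014, 0, 0, 0, -0.6, 0, 0, 0.014, 0, 0, 0, -0.6, 0, 0, 0.014, 0, 0, 0, -0.6, 0, 0, 0.014, 0, 0, 0, -0.6, 0, 0, 0.01, 0, 0, 0, -0.6, 0, 0, 0.004, 0, 0, 0, -0.6, 0, 0, 0, 0, 0, 0, -0.6]

```text
clock: 11.3
eef_pos: [0.5586, 0.0103, 0.0898]
tool_rot: [0.996, 0.085, -0.001, -0.0]
ft_force: [-0.2, 1.2, -0.4]
grip_width: 0.0679
```

Request:
drive_tool:
  steps: [0, 0, 0, 0, 0, 0, -0.4, 0, 0, 0, 0, 0, 0, -0.2, 0, 0, 0, 0, 0, 0, 1, 0, 0, 0, 0, 0, 0, 1, 0, 0, 0, 0, 0, 0, 1, 0, 0, 0, 0, 0, 0, 1]

```text
clock: 11.8
eef_pos: [0.5597, 0.0099, 0.0917]
tool_rot: [0.996, 0.085, 0.001, -0.0]
ft_force: [-1.2, 1.2, 5.2]
grip_width: 0.0505
```

```bash
python3 look.py 8
```

```text
11.9 [0.5597 0.0099 0.0917] 9.714109011922922 0.0509 [-2.   0.2  6.4] [0.1  0.46 0.05] [ 0.02  0.53 -0.15  0.88  0.    1.42]
```

```bash
sleep 1
```

```text
(no output)
```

View pics/b8.png

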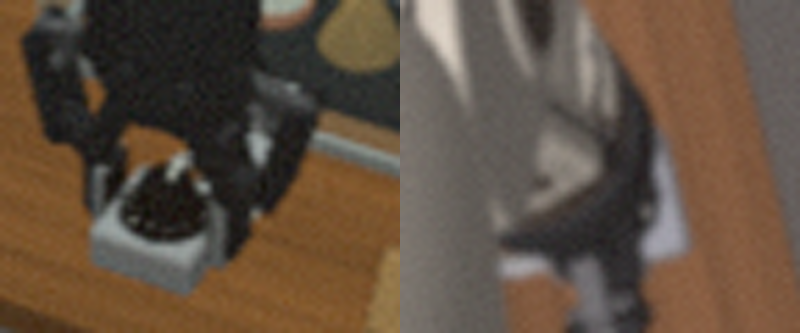

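Request:
drive_tool:
  steps: [0, 0, -0.002, 0, 0, 0, 1, 0, 0.003, 0, 0, 0, 0, 1, 0, 0.004, 0, 0, 0, 0, 1, 0, 0.004, 0, 0, 0, 0, 1, 0, 0.004, 0, 0, 0, 0, 1, 0, 0, 0, 0, 0, 0, 1]

```text
clock: 12.4
eef_pos: [0.5612, -0.0052, 0.0918]
tool_rot: [0.996, 0.084, -0.001, -0.001]
ft_force: [0.2, 3.2, -3.8]
grip_width: 0.0507
```

Request:
drive_tool:
  steps: [0, 0.003, 0, 0, 0, 0, 1, 0, 0.003, 0, 0, 0, 0, 1, 0, 0.003, 0, 0, 0, 0, 1, 0, 0, 0, 0, 0, 0, 1]

```text
clock: 12.73
eef_pos: [0.5628, -0.0146, 0.092]
tool_rot: [0.996, 0.084, -0.001, 0.0]
ft_force: [-0.8, 2.2, -4.8]
grip_width: 0.0507
```

Request:
drive_tool:
  steps: [0, 0.003, 0, 0, 0, 0, 1, 0, 0.002, 0, 0, 0, 0, 1, 0, 0.002, 0, 0, 0, 0, 1, 0, 0, 0, 0, 0, 0, 1]

```text
clock: 13.07
eef_pos: [0.5636, -0.0188, 0.0919]
tool_rot: [0.996, 0.085, -0.001, -0.003]
ft_force: [-1.4, 10.5, -5.3]
grip_width: 0.051
```

Request:
drive_tool:
  steps: [0, 0.002, 0, 0, 0, 0, 1, 0, 0.001, 0, 0, 0, 0, 1, 0, 0, 0, 0, 0, 0, 1]

```text
clock: 13.32
eef_pos: [0.5637, -0.0194, 0.0919]
tool_rot: [0.996, 0.086, -0.001, -0.006]
ft_force: [-2.8, 17.6, -3.4]
grip_width: 0.0507
```

```bash
python3 look.py 9
```

```text
13.4167 [ 0.5637 -0.0193  0.0919] 9.91335070023508 0.0505 [-2.8 17.4 -4.7] [ 3.38  0.52 -0.1 ] [-0.04  0.54 -0.13  0.9   0.01  1.36]
```

```bash
sleep 1
```

View pics/b9.png

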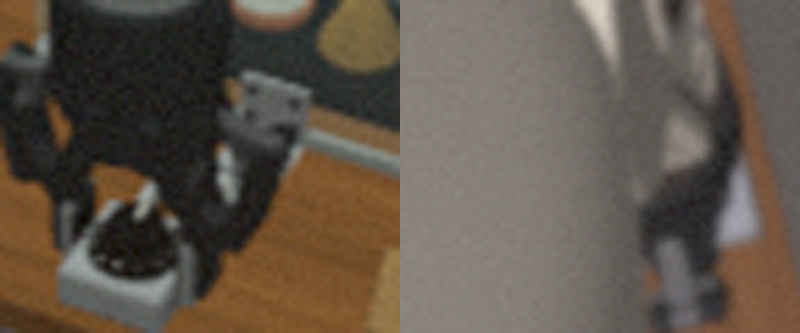

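Request:
drive_tool:
  steps: [0, -0.004, 0, 0, 0, 0, 1, 0, -0.004, 0, 0, 0, 0, 1, 0, -0.005, 0, 0, 0, 0, 1, 0, -0.005, 0, 0, 0, 0, 1, 0, -0.005, 0, 0, 0, 0, 1, 0, -0.005, 0, 0, 0, 0, 1, 0, -0.004, 0, 0, 0, 0, 1, 0, 0, 0, 0, 0, 0, 1]

```text
clock: 14.08
eef_pos: [0.5593, 0.0084, 0.0925]
tool_rot: [0.996, 0.085, 0.0, -0.0]
ft_force: [0.2, -0.3, -4.8]
grip_width: 0.0507
```

```bash
python3 look.py 10; python3 -c "
from h import *
rows((.5581,.0128,.092),10,1,1)"
```

```text
14.1833 [0.5595 0.0078 0.0924] 9.723924144372903 0.0506 [ 0.2  0.6 -3.7] [-0.01 -0.03  0.03] [ 0.01  0.53 -0.15  0.89 -0.    1.42]
start [0.5595 0.0078 0.0924] 9.723924144372903 per-row yaw(tool z) -0.2760758556270968
[np.float64(-0.0005), np.float64(-0.0051), np.float64(0.0004), 0, 0, np.float64(-0.28), 1]
```

```bash
sleep 1
```

```text
(no output)
```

View pics/b10.png

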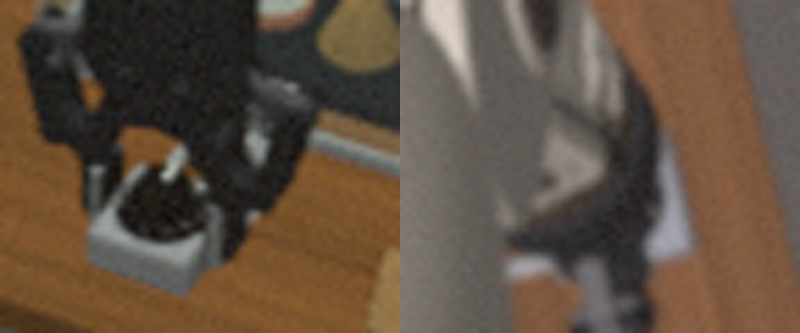

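Request:
drive_tool:
  steps: [0, -0.003, 0, 0, 0, 0, 1, 0, -0.002, 0, 0, 0, 0, 1, 0, 0, 0, 0, 0, 0, 1, 0, 0, -0.003, 0, 0, 0, 1, 0, 0, -0.003, 0, 0, 0, 1, 0, 0, 0, 0, 0, 0, 1]

```text
clock: 14.68
eef_pos: [0.5592, 0.0126, 0.0992]
tool_rot: [0.996, 0.085, 0.001, 0.0]
ft_force: [0.3, -0.1, -2.4]
grip_width: 0.0507
```

Request:
drive_tool:
  steps: [0, 0, -0.005, 0, 0, 0, 1, 0, 0, -0.005, 0, 0, 0, 1, 0, 0, -0.005, 0, 0, 0, 1, 0, 0, -0.005, 0, 0, 0, 1, 0, 0, 0, 0, 0, 0, 1]

```text
clock: 15.1
eef_pos: [0.5595, 0.0127, 0.12]
tool_rot: [0.996, 0.085, 0.001, 0.0]
ft_force: [1.0, -0.4, -3.2]
grip_width: 0.0506
```

Request:
drive_tool:
  steps: [0, 0, -0.015, 0, 0, 0, 1, 0, 0, -0.02, 0, 0, 0, 1, 0, 0, -0.02, 0, 0, 0, 1, 0, 0, -0.02, 0, 0, 0, 1, 0, 0, -0.02, 0, 0, 0, 1, 0, 0, -0.015, 0, 0, 0, 1, 0, 0, 0, 0, 0, 0, 1, 0, 0, 0, 0, 0, 0, 1]

```text
clock: 15.77
eef_pos: [0.5591, 0.0127, 0.2291]
tool_rot: [0.996, 0.085, 0.001, 0.0]
ft_force: [0.5, 0.8, -4.4]
grip_width: 0.0508
```

```bash
sed -i 's/\[120:180,250:322\]/[80:200,210:354]/;s/\[180:240,150:222\]/[150:270,130:274]/' look.py; python3 look.py 11
```

```text
15.8667 [0.5578 0.0126 0.227 ] 9.709363294385028 0.0508 [-0.3 -0.1 -4. ] [0.02 0.01 0.01] [0.02 0.4  0.02 1.2  0.   1.42]
```

```bash
sleep 1
```

```text
(no output)
```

View pics/b11.png

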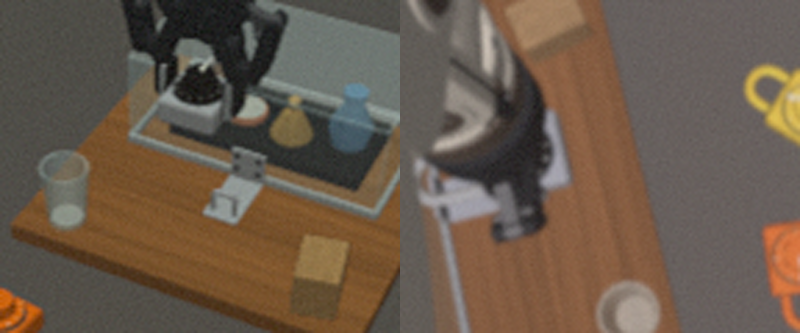

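Run:
```python
from h import *
t=cv2.imread("pics/top11.png"); z=cv2.resize(t[195:240,135:195],None,fx=12,fy=12,interpolation=2)
cv2.imwrite("pics/t11z.png",z)
u=np.array([-.172,.985])
for s in(.055,.075):
    c=np.append(np.array([.558,.0126])+u*s,.164); print(s,(proj("top",c)-[135,195])*12)
```

```text
0.055 [118.76312361 232.37208932]
0.075 [ -7.93534199 264.91317846]
```

```bash
sleep 1
```

```text
(no output)
```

View pics/t11z.png

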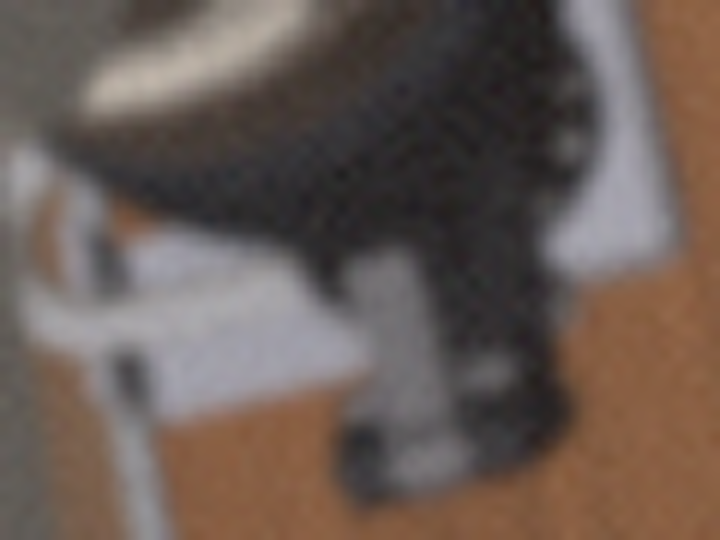

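Request:
drive_tool:
  steps: [0, 0, 0, 0, 0, 0, 1, 0, 0, 0, 0, 0, 0, 1, 0, 0, 0, 0, 0, 0, 1, 0, 0, 0, 0, 0, 0, 1]

```text
clock: 16.2
eef_pos: [0.5584, 0.0127, 0.2277]
tool_rot: [0.996, 0.085, -0.001, -0.0]
ft_force: [-0.3, 0.8, -3.3]
grip_width: 0.0507
```

Run:
```python
from h import *
from workcell import job_done
o=bot.get_obs(); print(o["clock"],o["eef_pos"],abs(o["joint_vel"]).max(),o["grip_width"],o["ft_force"])
print(job_done())
```

```text
16.2 [0.55835516 0.01266818 0.22765741] 0.00664949316726385 0.05069899989367613 [-0.31560835  0.79374161 -3.30312588]
the job is handed in; nothing more can be done
None
```

The padlock is open and off the staple. The gripper is holding it still, dial upwards, about 13 cm above the board. I handed the job in at 16.2 s; it reports no verdict.

- **Dial:** I gripped the knob and turned it 120° clockwise, which is four clicks. The top camera then showed the mark in line with the index to within about 2°.
- **Shackle:** I gripped the body by its sides and pulled. It moved about 29.5 mm against only a few newtons, then stopped hard at 17 N, where 30 mm was expected.
- **Lift:** I moved the lock back about 32 mm so the staple stood in the gap, then lifted it without snagging.
- **Last checks:** The body is held at 51 mm opening, the wrist carries about the lock's weight, and the arm is nearly still. The lock's underside is at about z = 0.153 m. In the last pictures the glass and the small box look unmoved. I did not check the frame again, but the arm never went near it.
- **Small disagreements:** The final picture put the shackle at roughly 17–19 mm out instead of the full 20, which is within the calibration error. On the knob and the body the gripper read 1–3 mm narrower than their stated widths.

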